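# Weigh a cast-glass block on the hook balance and mark the reading

### The job

Hang the cast-glass block in the steel frame by its eye on the sprung hook of the balance, lowering it gently so that the hook takes the weight gradually: it must not drop, bob, or be pushed down onto the hook. Let go, wait until the hook hangs still, and only then slide the marker down its rod until it is level with the pointer. Leave the block hanging at rest and the other things on the bench where they are.

Things in the scene. Friction and masses are not known exactly. Their poses are not given: they have to be found in the camera images.
- casting: amber cast-glass block, 70 (x) x 50 (y) x 41 mm, strapped into a steel frame 60 mm wide in y; 166 mm tall in all, 0.19 to 0.65 kg (differs from run to run). Origin under its centre, z up. On top an eye, a closed loop of 8 mm round bar in its y-z plane, and above the eye a steel grip tab. Stands on the bench; looks the same after half a turn
- eye_top (a point): underside of the eye's peak, 114 mm above the block's underside, which is to rest on the hook; axes of the block. The hook passes through the eye along the block's x; the opening is 36 mm wide in y, reaches down to 45 mm above the underside, and narrows to the peak over the top 13 mm
- grip_tab (a point): the place to grip on the steel tab, 148 mm above the block's underside; the tab is 12 mm (x) by 18 mm (y) and runs from 118 to 166 mm; best pinched across y. Axes of the block
- balance: hook balance fixed to the bench: grey foot 90 x 250 x 14 mm, aluminium column 26 mm square, 294 mm tall, and 130 mm to its +y side a 10 mm steel rod, 288 mm tall, that carries the marker. Origin on the bench at the column's front face; the hook arm points along its -x axis, towards the robot; z up
- carriage (a joint): dip of the sprung hook, m: 0 empty, grows downwards, stop at 0.095. The spring yields 12.5 mm per newton (80 N/m) once the first 0.16 N are taken up. It is lightly damped and bobs if the load is let go too early or too low; a gentle handover keeps it slower than 0.05 m/s throughout. Hook and pointer go down together
- hook_saddle (a point): top of the 8 mm hook bar at its lowest place, where the eye is to hang: 150 mm in front (-x) of the column, 224 mm above the bench when empty; axes of the balance. Behind it the arm runs level to the column, 8 mm higher; in front the bar turns up and ends 30 mm out (-x), 24 mm above the saddle. The space in front of and under the hook is free
- pointer (a point): free end of the steel pointer on the hook carriage, 92 mm to the +y side of the column, in front of a white graduated plate; 228 mm above the bench when empty
- marker_line (a point): end of the marker's small steel blade, pointing to -y at the pointer's end; it is to be at the pointer's height
- marker_tab (a point): top of the marker's black upright tab, 16 x 16 mm, 30 mm tall, on an arm 90 mm in front (-x) of the rod; its top is 20 mm above the blade. The marker slides only up and down the rod; about 2.5 N of friction holds it where it is left. It starts above the pointer. Push down on the tab's top with shut fingers, or pinch the tab across y
- plain_casting: plain cast-glass block, 70 x 50 x 41 mm, without any frame; leave alone. Origin under its centre
- brush: scrubbing brush lying on the bench; leave alone
- tin: open steel tin, 72 mm across, 75 mm tall; leave alone
- mould: white plaster mould, an open tray 110 x 90 x 50 mm; leave alone
- wrench: steel wrench lying on the bench; leave alone
- jar: closed jar, 64 mm across, 85 mm tall; leave alone
- puck: round plaster bat, 70 mm across, 30 mm tall; leave alone
There are look-alikes about, which are no part of the job. Of the things that look like the casting, the middle-sized one is meant.

How it is judged:
On the way:
1. the casting hangs on the hook by its eye, let go and at rest, with the marker not yet moved (distance between eye_top and hook_saddle below 0.025 m and contact force between casting and balance above 1.5 N and value of joint carriage above 0.01 m and height (world z) of casting above 0.015 m and angle between casting's own z axis and vertical below 0.35 rad and velocity of joint carriage between -0.01 and 0.01 m/s and linear speed of casting below 0.03 m/s and contact force between each of the arm, the fingers and casting below 0.05 N and distance of marker_line from where it was at the start of the episode below 0.004 m), for 0.5 s.
At the end, for the whole second after the job is handed in: the casting hangs at rest from the hook by its eye (eye within 25 mm of the saddle, upright within 20 degrees, clear of the bench), untouched, and the marker's blade is level with the pointer within 5 mm (distance between eye_top and hook_saddle below 0.025 m and contact force between casting and balance above 1.5 N and value of joint carriage above 0.01 m and height (world z) of casting above 0.015 m and angle between casting's own z axis and vertical below 0.35 rad and velocity of joint carriage between -0.01 and 0.01 m/s and linear speed of casting below 0.03 m/s and contact force between each of the arm, the fingers and casting below 0.05 N and z of marker_line in the frame of pointer between -0.005 and 0.005 m).
It fails at once if the sprung hook moves faster than 0.05 m/s (load dropped, or let go while still held up or pushed down) (velocity of joint carriage above 0.05 m/s or velocity of joint carriage below -0.05 m/s).
It fails at once if the casting is pressed on the balance with more than 14 N (contact force between casting and balance above 14 N).
It fails at once if a bystander is moved more than 30 mm (distance of any of plain_casting, brush, tin, mould, wrench, jar, puck from where it was at the start of the episode above 0.03 m).
It also fails if it takes over 72 s, if anything falls off the work surface, if the arm or the gripper's body presses on something with over 40 N, if the wrist force passes 120 N, or if a joint passes its speed limit or range.

### The arm

A 6-joint arm with a two-finger parallel gripper is mounted at the origin on the work surface. World frame = base frame: x ahead of the robot, y to its left, z up, the work surface at z = 0. Lengths are in m, angles in rad, forces in N, time in s.
With the tool pointing down it reaches from about 0.2 to 0.875 m from the base axis. Payload 3.4 kg.
Tool frame: the origin (TCP) lies at the very end of the fingers, on their centre line; the grasp point (between the pads) lies 19 mm behind it; z points along the fingers, y is the direction in which the jaws open and shut (so a half turn about z gives the same grasp; the last joint's range is limited). The gripper opens to 94 mm and grips with 3 to 60 N. Pads are 16 mm wide; open, the fingers measure 119 mm over their backs; the gripper's body (75 mm by 177 mm) begins 78 mm behind the grasp point.
Start: joints at [1.03, 0.276, 1.505, -0, 1.361, -0.121], TCP at [0.234, 0.525, 0.205] pointing down, gripper open.
Joint ranges: [-2.89, 2.89], [-0.75, 2.08], [0.22, 2.7], [-1.18, 4.32], [0.11, 2.71], [-2.7, 2.7]. Speed limits (rad/s): [2.57, 2.57, 3.14, 3.14, 3.14, 3.14].

### API

Orientations are given as a 3x3 rotation matrix whose columns are the frame's x, y, z axes.
In Python, from cell import manip gives the robot as it stands. The module is installed in compiled form; this text tells all that it offers.
- The arm moves only by the tool play_rows, never from a script. Its argument "rows" is a list that holds one entry, the list of rows, each a list of 7 numbers: the shift along the tool's x, y, z in m, then the turn, a rotation vector about the tool's x, y, z in degrees, then the finger opening in m, from 0 to 0.094. A call has 1 to 20 rows; each row is the pose to reach, as a shift and turn from the pose commanded when the call began, along the tool's axes at that moment; what a row does not reach only later rows make up. A row lasts 1/12 s, in which the tool goes at most 41.7 mm and 7.16 degrees, less where a joint would pass 70% of its speed; a pose out of reach is approached as far as the arm can. A call with a gripper value outside its range is refused whole. The fingers move at their own pace and stop on an object; "grip_force" is the grip in N (left out, the last holds). Time passes only in rows, so rows that repeat a pose let the fingers close. It gives the time, the measured TCP pose, the force and the opening at its end, in the units of the state.
- manip.observe(): the state, without advancing time (a new reading comes with each control period).
- manip.get_image(name): name is "side" or "top"; returns (picture, depth): 420x560x3 uint8, red, green, blue; 420x560 float32, m along the optical axis (not along the pixel's ray), 0 where there is no reading.
- manip.calibration(name): a dict with "camera_matrix" (3x3 intrinsics, pixels), "dist_coeffs" ([k1, k2, p1, p2, k3] as OpenCV has them; the pictures are not rectified), "R" (3x3) and "t" (3): a world point X has camera coordinates R X + t. Camera axes: x right, y down, z forward; pixel columns grow to the right and rows downward; lengths in m; the calibration is good to about 2 mm. A picture is of the moment at which its call begins. calibration takes no time and is no camera call.
- manip.finish_job(): hands the job in, once; it reports no verdict.
The state is a dict: "time": time; "q": joint angles; "joint_velocities": joint speeds; "joint_efforts": joint torques, N m; "tool_pos": TCP position; "tcp_rot": TCP orientation; "contact_force": force on the tool from outside, world axes, zero at the start; "ft_torque": the same for the moment, N m; "opening": finger opening in m.
Only numpy, scipy, OpenCV 4.12 (cv2) and the standard library are available. Lean on these libraries where they do the work, as an engineer would, in place of code of your own. Each camera call takes 0.05 s, during which the arm holds its last target. There are 200 camera calls.

## Working session

There is one attempt and no reset: what is moved stays moved. The work goes in short steps, Python scripts to look and compute and a tool call to move; the robot and the scene stay as the last step left them, time stands still between calls to the robot, and variables do not carry over. Pictures are saved under pics/ and viewed, about 8 in all and at most 12, crops included, and the job is handed in when it is done.

Besides the shell and the picture viewer there is one more tool, called as name(argument=value, ...), one argument or row to a line, values as JSON. play_rows: Moves the arm, as the interface text tells. Its arguments: {"type":"object","properties":{"rows":{"type":"array"},"grip_force":{"type":"number"}},"required":["rows"]}

```bash
mkdir -p pics; cat > h.py <<'E'
import numpy as np, cv2
from cell import manip
def snap(n,f=None):
    im,d=manip.get_image(n)
    if f: cv2.imwrite('pics/'+f,im[:,:,::-1])
    return im,d
def ray(n,u,v):
    c=manip.calibration(n);R=np.array(c['R']);t=np.array(c['t'])
    p=cv2.undistortPoints(np.array([[[u,v]]],float),np.array(c['camera_matrix']),np.array(c['dist_coeffs']))[0,0]
    return -R.T@t, R.T@np.array([p[0],p[1],1.])
def pt(n,u,v,d):  # depth
    o,r=ray(n,u,v);return o+r*d
def onz(n,u,v,z):
    o,r=ray(n,u,v);return o+r*((z-o[2])/r[2])
def proj(n,X):
    c=manip.calibration(n)
    return cv2.projectPoints(np.array(X,float).reshape(-1,3),cv2.Rodrigues(np.array(c['R']))[0],np.array(c['t'],float),np.array(c['camera_matrix']),np.array(c['dist_coeffs']))[0].reshape(-1,2)
E
python3 - <<'E'
from h import *
np.set_printoptions(precision=3,suppress=True)
for n in('side','top'):
    im,d=snap(n,n+'1.png');np.savez(n+'1.npz',im=im,d=d);c=manip.calibration(n);print(n,ray(n,280,210),np.array(c['camera_matrix'])[0,0])
s=manip.observe();print(s)
E
```

```text
side (array([ 0.367, -1.066,  1.105]), array([ 0.13 ,  0.754, -0.645])) 497.68452257685976
top (array([ 0.477, -0.014,  1.067]), array([ 0.097,  0.015, -0.995])) 381.71441478404756
{'time': 0.1, 'q': array([ 1.03 ,  0.277,  1.506,  0.   ,  1.361, -0.121]), 'joint_velocities': array([-0.   , -0.001, -0.004, -0.001, -0.001, -0.001]), 'joint_efforts': array([  0.   , -40.546, -23.778,   0.07 ,   0.03 ,  -0.   ]), 'tool_pos': array([0.234, 0.525, 0.205]), 'tcp_rot': array([[-0.913,  0.408, -0.001],
       [ 0.408,  0.913, -0.001],
       [ 0.   , -0.002, -1.   ]]), 'contact_force': array([-0.245,  0.589, -0.252]), 'ft_torque': array([ 0.016, -0.007,  0.028]), 'opening': 0.09390613632505329}
```

View pics/side1.png

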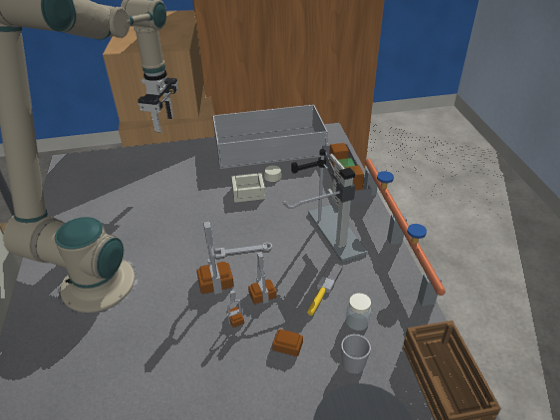

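View pics/top1.png

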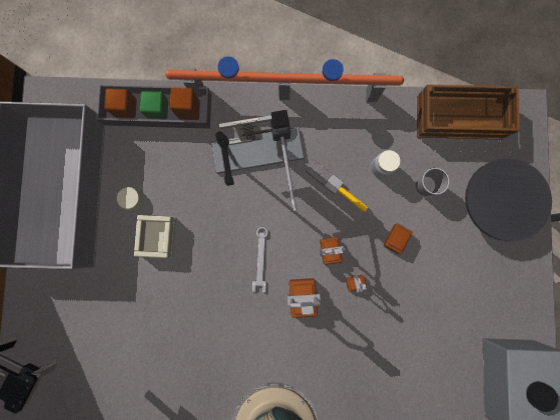

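Three look-alikes, in top/side pixels: large (303,298)/(214,275), middle (331,250)/(262,290) and small (356,284)/(236,315). The middle-sized one is the casting. I'll confirm this with a crop and measurements.

```bash
python3 - <<'E'
from h import *
np.set_printoptions(precision=3,suppress=True)
S=np.load('side1.npz');T=np.load('top1.npz')
im=T['im'];d=T['d']
hsv=cv2.cvtColor(im,cv2.COLOR_RGB2HSV)
m=((hsv[...,0]<14)&(hsv[...,1]>170)&(hsv[...,2]>70)).astype(np.uint8)
roi=np.zeros_like(m);roi[220:330,270:430]=1;m*=roi
n,l,st,ce=cv2.connectedComponentsWithStats(m)
for i in range(1,n):
    if st[i,4]<15: continue
    v,u=np.where(l==i)
    P=np.array([pt('top',a,b,d[b,a]) for a,b in zip(u,v)])
    print(ce[i],st[i],P.min(0),P.max(0),np.median(P,0))
a=cv2.resize(im[90:330,200:440],None,fx=3,fy=3,interpolation=cv2.INTER_CUBIC)[:600,:]
b=cv2.resize(S['im'][140:340,180:380],None,fx=3,fy=3,interpolation=cv2.INTER_CUBIC)
a=cv2.resize(im[230:330,280:380],(400,400),interpolation=cv2.INTER_CUBIC);b=cv2.resize(S['im'][220:330,190:300],(400,400),interpolation=cv2.INTER_CUBIC)
cv2.imwrite('pics/crop1.png',np.hstack([a,b])[:,:,::-1])
# points above table: middle casting, by height
v,u=np.mgrid[225:280,300:360];P=np.array([pt('top',a,b,d[b,a]) for a,b in zip(u.ravel(),v.ravel())])
for lo,hi in((.025,.06),(.1,.14),(.14,.19)):
    k=(P[:,2]>lo)&(P[:,2]<hi)&(P[:,0]>.40);print(lo,k.sum(),P[k].min(0) if k.any() else'',P[k].max(0) if k.any() else '',P[k].mean(0),cv2.minAreaRect(P[k][:,:2].astype(np.float32)*1000) if k.any() else '')
E
```

```text
[397.506 238.112] [384 224  28  29 464] [ 0.473 -0.354  0.007] [ 0.548 -0.014  1.067] [ 0.51  -0.316  0.04 ]
[329.344 242.448] [321 237  18  12 163] [ 0.477 -0.156  0.025] [ 0.509 -0.014  1.067] [ 0.492 -0.133  0.04 ]
[331.496 258.61 ] [323 254  19  10 141] [ 0.438 -0.166  0.026] [ 0.477 -0.014  1.067] [ 0.45  -0.138  0.04 ]
[350.54  283.724] [346 277  10  14  87] [ 0.367 -0.206  0.008] [ 0.477 -0.014  1.067] [ 0.384 -0.193  0.025]
[361.852 278.667] [359 276   6   8  27] [ 0.388 -0.23   0.019] [ 0.406 -0.209  0.075] [ 0.4   -0.223  0.028]
[302.058 286.922] [290 279  25  17 361] [ 0.352 -0.094  0.036] [ 0.477 -0.014  1.067] [ 0.375 -0.062  0.056]
[300.826 312.587] [292 307  25  10 109] [ 0.298 -0.101  0.038] [ 0.477 -0.014  1.067] [ 0.309 -0.053  0.052]Traceback (most recent call last):
  File "<stdin>", line 19, in <module>
  File "h.py", line 12, in pt
    o,r=ray(n,u,v);return o+r*d
        ~~~^^^^^^^
  File "h.py", line 8, in ray
    c=manip.calibration(n);R=np.array(c['R']);t=np.array(c['t'])
ValueError: time passes only in moves, steps and waits
```

View pics/crop1.png

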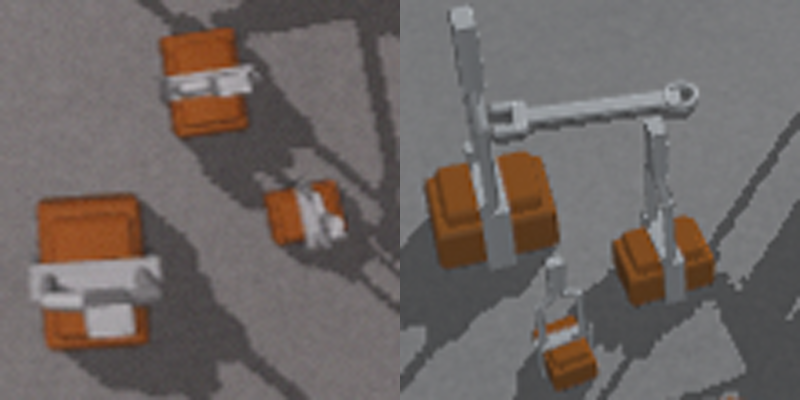

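The crop shows the three framed blocks. The middle-sized one is at top (331,250), side (262,290), and its block is about 70 mm long, which matches. Next I'll measure its pose and the balance's.

```bash
python3 - <<'E'
s=open('h.py').read()
s=s.replace("def snap","CAL={n:manip.calibration(n) for n in('side','top')}\ndef snap",1).replace("c=manip.calibration(n)","c=CAL[n]")
s+='''
def cloud(n,d,box=(0,0,560,420)):
    u0,v0,u1,v1=box;v,u=np.mgrid[v0:v1,u0:u1];u=u.ravel();v=v.ravel();z=d[v,u];k=z>0;u,v,z=u[k],v[k],z[k]
    c=CAL[n];p=cv2.undistortPoints(np.stack([u,v],1).astype(float)[:,None],np.array(c['camera_matrix']),np.array(c['dist_coeffs']))[:,0]
    X=np.c_[p*z[:,None],z]-np.array(c['t']);return X@np.array(c['R']),np.stack([u,v],1)
'''
open('h.py','w').write(s)
E
cat > m.py <<'E'
from h import *
np.set_printoptions(precision=3,suppress=True)
S=np.load('side1.npz');T=np.load('top1.npz')
P,_=cloud('top',T['d'],(300,225,360,280));Q,_=cloud('side',S['d'],(240,240,285,310))
for nm,A in(('top',P),('side',Q)):
  for lo,hi in((.033,.05),(.06,.1),(.1,.13),(.13,.18),(.16,.18)):
    k=(A[:,2]>lo)&(A[:,2]<hi)&(A[:,0]>.41)&(A[:,0]<.53)&(A[:,1]>-.2)&(A[:,1]<-.08);B=A[k]
    if len(B)>3: print(nm,lo,len(B),B.min(0),B.max(0),B.mean(0),cv2.minAreaRect(B[:,:2].astype(np.float32)*1000))
# balance
P,pu=cloud('top',T['d'],(180,90,340,230));Q,qu=cloud('side',S['d'],(270,130,380,270))
for nm,A in(('top',P),('side',Q)):
  for lo,hi in((.008,.02),(.05,.2),(.2,.222),(.222,.24),(.24,.27),(.27,.29),(.29,.32)):
    k=(A[:,2]>lo)&(A[:,2]<hi)&(A[:,0]>.5)&(A[:,0]<.9);B=A[k]
    if len(B)>3: print(nm,lo,len(B),B.min(0),B.max(0),B.mean(0),cv2.minAreaRect(B[:,:2].astype(np.float32)*1000))
a=cv2.resize(T['im'][95:225,200:320],(480,520),interpolation=cv2.INTER_CUBIC);b=cv2.resize(S['im'][140:270,280:360],(320,520),interpolation=cv2.INTER_CUBIC)
cv2.imwrite('pics/crop2.png',np.hstack([a,b])[:,:,::-1])
E
python3 m.py
```

```text
top 0.033 302 [ 0.441 -0.169  0.033] [ 0.503 -0.108  0.05 ] [ 0.473 -0.137  0.042] ((471.8472900390625, -138.33462524414062), (61.53899383544922, 61.55610275268555), 1.3304979801177979)
top 0.06 4 [ 0.468 -0.115  0.062] [ 0.473 -0.112  0.085] [ 0.471 -0.113  0.078] ((470.4690246582031, -112.94135284423828), (1.4130902290344238, 5.598324775695801), 68.11946105957031)
top 0.1 40 [ 0.465 -0.165  0.102] [ 0.479 -0.112  0.129] [ 0.471 -0.131  0.112] ((473.0231018066406, -138.32958984375), (10.507183074951172, 52.612693786621094), 13.408818244934082)
top 0.13 51 [ 0.467 -0.149  0.13 ] [ 0.479 -0.131  0.17 ] [ 0.473 -0.139  0.163] ((472.8661193847656, -139.86009216308594), (11.68464469909668, 17.995725631713867), 3.6150412559509277)
top 0.16 42 [ 0.467 -0.149  0.161] [ 0.479 -0.132  0.17 ] [ 0.473 -0.14   0.166] ((472.9084167480469, -140.32420349121094), (11.656530380249023, 16.84510040283203), 1.7284724712371826)
side 0.033 263 [ 0.437 -0.171  0.033] [ 0.501 -0.107  0.05 ] [ 0.468 -0.144  0.042] ((468.7665710449219, -139.7677001953125), (59.75767135620117, 65.51629638671875), 77.9420318603
[... 2541 characters left out ...]
320 [ 0.558 -0.039  0.222] [0.764 0.129 0.24 ] [0.685 0.009 0.231] ((654.6881713867188, 47.556217193603516), (207.0943145751953, 154.26890563964844), 5.281518936157227)
side 0.24 519 [ 0.554 -0.037  0.24 ] [0.761 0.144 0.27 ] [0.695 0.068 0.254] ((650.5581665039062, 55.749755859375), (209.1804656982422, 167.0457000732422), 5.243835926055908)
side 0.27 123 [ 0.608 -0.018  0.27 ] [0.76  0.147 0.29 ] [0.726 0.054 0.279] ((710.0571899414062, 76.49618530273438), (103.27395629882812, 187.61058044433594), 44.30923080444336)
side 0.29 120 [ 0.695 -0.018  0.29 ] [0.759 0.135 0.3  ] [0.737 0.011 0.295] ((727.7919311523438, 61.25396728515625), (35.67527389526367, 153.5222625732422), 12.326006889343262)
```

View pics/crop2.png

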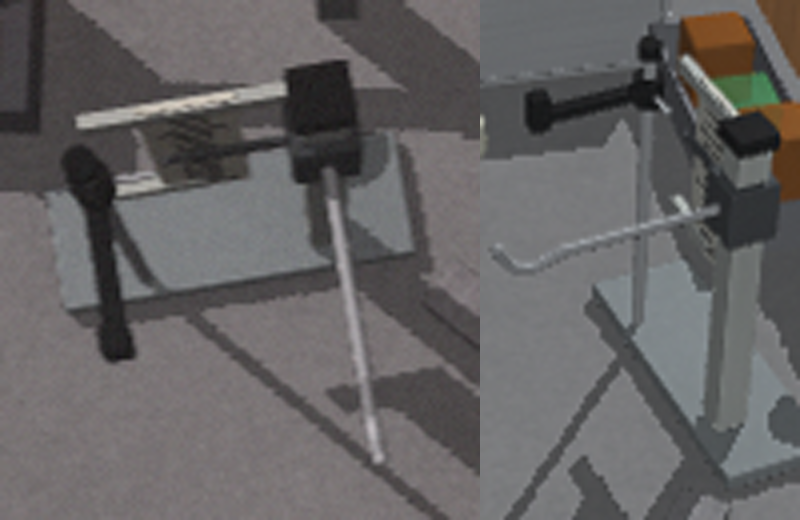

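```bash
cat > m2.py <<'E'
from h import *
np.set_printoptions(precision=4,suppress=True)
S=np.load('side1.npz');T=np.load('top1.npz')
def line(B,ax):
    vx,vy,x0,y0=cv2.fitLine(B[:,:2].astype(np.float32),cv2.DIST_HUBER,0,.001,.001).ravel()
    return np.degrees(np.arctan2(vy,vx)),(x0,y0)
for nm,D in(('top',T['d']),('side',S['d'])):
    A,_=cloud(nm,D)
    k=(abs(A[:,0]-.471)<.03)&(abs(A[:,1]+.14)<.035)&(A[:,2]>.055)&(A[:,2]<.122);B=A[k];print(nm,'eye',len(B),line(B,1),B.mean(0))
    k=(abs(A[:,0]-.471)<.045)&(abs(A[:,1]+.14)<.045)&(A[:,2]>.036)&(A[:,2]<.046);B=A[k];print(nm,'block',len(B),cv2.minAreaRect(B[:,:2].astype(np.float32)*1000))
    k=(A[:,0]>.55)&(A[:,0]<.69)&(A[:,1]>-.06)&(A[:,1]<.03)&(A[:,2]>.19)&(A[:,2]<.27);B=A[k];a,p=line(B,0);print(nm,'arm',len(B),a,p)
    o=np.argsort(B[:,0]);B=B[o]
    for x in np.arange(.552,.69,.01):
        C=B[abs(B[:,0]-x)<.004]
        if len(C): print('  %.3f'%x,len(C),C.mean(0)[1:],C[:,2].max(),C[:,2].min())
    k=(A[:,0]>.58)&(A[:,0]<.72)&(A[:,1]>.09)&(A[:,1]<.17)&(A[:,2]>.2)&(A[:,2]<.35);B=A[k];print(nm,'marker',len(B),line(B,0),B.min(0),B.max(0))
    k=k&(A[:,0]<.635);B=A[k];h=B[:,2].max();B=B[B[:,2]>h-.006]
    print(' tabtop',len(B),h,B.mean(0),cv2.minAreaRect(B[:,:2].astype(np.float32)*1000))
    k=(A[:,0]>.68)&(A[:,0]<.78)&(A[:,1]>-.04)&(A[:,1]<.04)&(A[:,2]>.286)&(A[:,2]<.31);B=A[k];print(' coltop',len(B),B.mean(0),cv2.minAreaRect(B[:,:2].astype(np.float32)*1000))
    k=(A[:,0]>.6)&(A[:,0]<.85)&(A[:,1]>-.1)&(A[:,1]<.2)&(A[:,2]>.011)&(A[:,2]<.017);B=A[k];print(' foot',len(B),cv2.minAreaRect(B[:,:2].astype(np.float32)*1000))
E
python3 m2.py
```

```text
top eye 43 (np.float32(-81.57727), (np.float32(0.4712807), np.float32(-0.12788102))) [ 0.4713 -0.1279  0.1052]
top block 261 ((472.644287109375, -138.05548095703125), (56.03790283203125, 60.84489440917969), 9.68041706085205)
top arm 216 11.224628 (np.float32(0.6233586), np.float32(-0.019352805))
  0.552 1 [-0.0319  0.2475] 0.24748876034343387 0.24748876034343387
  0.562 12 [-0.0314  0.2446] 0.24920522823453992 0.23559520564884184
  0.572 10 [-0.0293  0.2294] 0.23580803183302076 0.22520600373138008
  0.582 10 [-0.0278  0.225 ] 0.22710311680188708 0.22164122139310538
  0.592 15 [-0.0258  0.2269] 0.22953890109726424 0.2236237164926893
  0.602 13 [-0.0232  0.2304] 0.23301766729435866 0.22690386540382007
  0.612 12 [-0.0217  0.2323] 0.23586672233295636 0.22701978858542582
  0.622 14 [-0.0196  0.2319] 0.23424554626668403 0.22944675448998522
  0.632 12 [-0.018  0.232] 0.23482593977718463 0.23012955450577285
  0.642 15 [-0.0155  0.2319] 0.23496678826591041 0.22930426515463692
  0.652 12 [-0.0138  0.2318] 0.23454030570417198 0.2301999225628492
  0.662 13 [-0.0115  0.232 ] 0.23398743073968323 
[... 1783 characters left out ...]
2497 0.2243768829350081
  0.672 8 [-0.0104  0.2316] 0.23542575986334346 0.22862082816693394
  0.682 8 [-0.0078  0.2312] 0.23322158074440286 0.22700312030153472
side marker 327 (np.float32(12.428589), (np.float32(0.6742995), np.float32(0.119083434))) [0.6047 0.0933 0.2025] [0.72   0.1466 0.2916]
 tabtop 18 0.27044641253691126 [0.6145 0.1099 0.2676] ((613.95751953125, 109.59170532226562), (16.104446411132812, 17.38907241821289), 79.72173309326172)
 coltop 123 [ 0.7392 -0.0003  0.2943] ((739.5945434570312, 5.598920822143555), (36.325950622558594, 40.22645568847656), 14.306441307067871)
 foot 790 ((744.1300659179688, 49.70531463623047), (300.0711975097656, 137.72271728515625), 89.44602966308594)
```

play_rows(
  rows=[
    [[0,0,-0.04,0,0,0,0.06],[0,0,-0.08,0,0,0,0.06],[-0.487,-0.51,-0.095,0,0,-33.6,0.06],[-0.487,-0.51,-0.095,0,0,-33.6,0.06],[-0.487,-0.51,-0.095,0,0,-33.6,0.06],[-0.487,-0.51,-0.095,0,0,-33.6,0.06],[-0.487,-0.51,-0.095,0,0,-33.6,0.06],[-0.487,-0.51,-0.095,0,0,-33.6,0.06],[-0.487,-0.51,-0.095,0,0,-33.6,0.06],[-0.487,-0.51,-0.095,0,0,-33.6,0.06],[-0.487,-0.51,-0.095,0,0,-33.6,0.06],[-0.487,-0.51,-0.095,0,0,-33.6,0.06],[-0.487,-0.51,-0.095,0,0,-33.6,0.06],[-0.487,-0.51,-0.095,0,0,-33.6,0.06],[-0.487,-0.51,-0.095,0,0,-33.6,0.06],[-0.487,-0.51,-0.095,0,0,-33.6,0.06],[-0.487,-0.51,-0.095,0,0,-33.6,0.06],[-0.487,-0.51,-0.095,0,0,-33.6,0.06],[-0.487,-0.51,-0.095,0,0,-33.6,0.06],[-0.487,-0.51,-0.095,0,0,-33.6,0.06]],
  ],
)

```text
time: 1.77
tool_pos: [0.4729, -0.1451, 0.2994]
tcp_rot: [[-0.987, -0.161, -0.0], [-0.161, 0.987, -0.003], [0.001, -0.003, -1.0]]
contact_force: [0.4, 0.0, -0.0]
opening: 0.06
```

play_rows(
  rows=[
    [[0,0,0.04,0,0,0,0.05],[0,0,0.08,0,0,0,0.05],[0,0,0.1,0,0,0,0.05],[0,0,0.1,0,0,0,0.05],[0,0,0.1,0,0,0,0.05]],
  ],
)

```text
time: 2.18
tool_pos: [0.4705, -0.1385, 0.1998]
tcp_rot: [[-0.986, -0.166, -0.002], [-0.166, 0.986, 0.001], [0.002, 0.002, -1.0]]
contact_force: [0.0, 0.4, 0.8]
opening: 0.0501
```

```bash
python3 - <<'E'
from h import *
np.set_printoptions(precision=4,suppress=True)
s=manip.observe();print(s['tool_pos'],s['tcp_rot'],s['contact_force'],s['q'])
im,d=snap('side');im2,d2=snap('top')
for nm,D in(('top',d2),('side',d)):
    A,_=cloud(nm,D)
    k=(abs(A[:,0]-.471)<.02)&(abs(A[:,1]+.14)<.025)&(A[:,2]>.15)&(A[:,2]<.175);B=A[k];print(len(B),B.mean(0) if len(B) else '')
    # fingers
    k=(abs(A[:,0]-.471)<.04)&(abs(A[:,1]+.14)<.08)&(A[:,2]>.2)&(A[:,2]<.24);B=A[k];print('f',len(B),B.min(0),B.max(0)) if k.any() else 0
cv2.imwrite('pics/s2.png',cv2.resize(im[180:330,190:330],None,fx=4,fy=4,interpolation=cv2.INTER_CUBIC)[:,:,::-1])
E
```

```text
[ 0.4705 -0.1385  0.1998] [[-0.9861 -0.166  -0.0023]
 [-0.166   0.9861  0.0013]
 [ 0.0021  0.0017 -1.    ]] [0.0326 0.4019 0.7714] [-0.4284  0.1533  1.6835  0.0002  1.3075 -2.1661]
0 
44 [ 0.4685 -0.1421  0.1631]
f 88 [ 0.4531 -0.1785  0.2046] [ 0.4837 -0.102   0.2397]
```

View pics/s2.png

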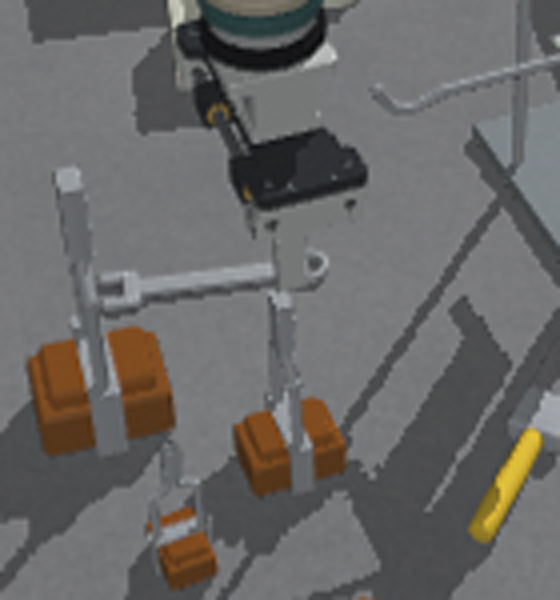

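The open fingers straddle the tab top, at about (285,285) in the crop. I'll descend and grip.

play_rows(
  rows=[
    [[0,-0.001,0.02,0,0,0,0.05],[0,-0.001,0.04,0,0,0,0.05],[0,-0.001,0.06,0,0,0,0.05],[0,-0.001,0.069,0,0,0,0.05],[0,-0.001,0.069,0,0,0,0.05],[0,-0.001,0.069,0,0,0,0.035],[0,-0.001,0.069,0,0,0,0.025],[0,-0.001,0.069,0,0,0,0.018],[0,-0.001,0.069,0,0,0,0.01],[0,-0.001,0.069,0,0,0,0.01],[0,-0.001,0.069,0,0,0,0.01],[0,-0.001,0.069,0,0,0,0.01]],
  ],
  grip_force=30,
)

```text
time: 3.28
tool_pos: [0.4718, -0.14, 0.132]
tcp_rot: [[-0.986, -0.166, 0.001], [-0.166, 0.986, 0.0], [-0.001, -0.0, -1.0]]
contact_force: [-0.1, 1.2, 4.0]
opening: 0.0177
```

play_rows(
  rows=[
    [[0,0,-0.005,0,0,0,0.01],[0,0,-0.015,0,0,0,0.01],[0,0,-0.03,0,0,0,0.01],[0,0,-0.05,0,0,0,0.01],[0,0,-0.07,0,0,0,0.01],[0,0,-0.09,0,0,0,0.01],[0,0,-0.11,0,0,0,0.01],[0,0,-0.13,0,0,0,0.01],[0,0,-0.145,0,0,0,0.01],[0,0,-0.15,0,0,0,0.01],[0,0,-0.15,0,0,0,0.01],[0,0,-0.15,0,0,0,0.01],[0,0,-0.15,0,0,0,0.01],[0,0,-0.15,0,0,0,0.01]],
  ],
)

```text
time: 4.45
tool_pos: [0.4706, -0.1398, 0.2801]
tcp_rot: [[-0.986, -0.166, -0.003], [-0.166, 0.986, 0.001], [0.002, 0.002, -1.0]]
contact_force: [-0.9, -0.7, -2.8]
opening: 0.0178
```

```bash
python3 - <<'E'
from h import *
np.set_printoptions(precision=4,suppress=True)
f=[]
for i in range(6):
    im,d=manip.get_image('side');s=manip.observe();f.append(s['contact_force'])
print(np.array(f),s['tool_pos'],s['tcp_rot'],s['opening'])
T=s['tool_pos'];R=s['tcp_rot']
yaw=np.degrees(np.arctan2(-R[0,1],R[1,1]))
print('yaw',yaw)
b=np.radians(11.4);u=np.array([np.cos(b),np.sin(b),0])
sad=np.array([.580,-.0295,.224])
pre=sad-u*.065;pre[2]=.282
for nm,p in(('pre',pre),('thru',np.r_[(sad)[:2],.282])):
    print(nm,p,'tool shift',R.T@(p-T))
E
```

```text
[[ 0.288   0.3891 -3.9561]
 [ 0.7428 -0.346  -4.27  ]
 [ 0.3509 -0.4111 -3.3135]
 [-0.0864  0.1836 -3.4747]
 [ 0.5588  0.9181 -3.9437]
 [ 0.6697 -0.1367 -3.9158]] [ 0.4713 -0.1401  0.2812] [[-0.9862 -0.1658 -0.0005]
 [-0.1658  0.9862  0.0003]
 [ 0.0004  0.0003 -1.    ]] 0.0179905627391653
yaw 9.545395746367378
pre [ 0.5163 -0.0423  0.282 ] tool shift [-0.0606  0.0889 -0.0008]
thru [ 0.58   -0.0295  0.282 ] tool shift [-0.1255  0.091  -0.0008]
```

The weight is about 3.8 N, so I expect a dip of about 45 mm. Next I'll move to 65 mm in front of the saddle.

play_rows(
  rows=[
    [[-0.004,0.006,0,0,0,0,0.01],[-0.012,0.018,0,0,0,-0.5,0.01],[-0.022,0.032,0,0,0,-1,0.01],[-0.032,0.047,0,0,0,-1.5,0.01],[-0.042,0.061,0,0,0,-1.9,0.01],[-0.051,0.075,0,0,0,-1.9,0.01],[-0.058,0.085,-0.001,0,0,-1.9,0.01],[-0.0606,0.0889,-0.001,0,0,-1.9,0.01],[-0.0606,0.0889,-0.001,0,0,-1.9,0.01],[-0.0606,0.0889,-0.001,0,0,-1.9,0.01],[-0.0606,0.0889,-0.001,0,0,-1.9,0.01]],
  ],
)

```text
time: 5.67
tool_pos: [0.5161, -0.043, 0.2825]
tcp_rot: [[-0.98, -0.198, -0.0], [-0.198, 0.98, -0.001], [0.0, -0.001, -1.0]]
contact_force: [-0.1, -0.1, -3.7]
opening: 0.0175
```

```bash
python3 - <<'E'
from h import *
np.set_printoptions(precision=4,suppress=True)
im,d=snap('side');im2,d2=snap('top');s=manip.observe();T=s['tool_pos'];R=s['tcp_rot'];print(T,R,s['contact_force'])
cv2.imwrite('pics/s3.png',cv2.resize(im[130:280,240:380],None,fx=4,fy=4,interpolation=cv2.INTER_CUBIC)[:,:,::-1])
# eye & hook centroids from side depth
A,_=cloud('side',d)
a=np.radians(11.4);u=np.array([np.cos(a),np.sin(a)]);w=np.array([-u[1],u[0]])
L=(A[:,:2]-T[:2])@np.c_[u,w]
k=(abs(L[:,0])<.012)&(abs(L[:,1])<.035)&(A[:,2]>.2)&(A[:,2]<.262);B=L[k];print('eye local',len(B),np.c_[B,A[k,2]].min(0),np.c_[B,A[k,2]].max(0),B.mean(0))
for x in np.arange(.03,.13,.008):
    k=(abs(L[:,0]-x)<.004)&(abs(L[:,1])<.02)&(A[:,2]>.21)&(A[:,2]<.26)
    if k.any(): print('%.3f'%x,k.sum(),L[k].mean(0),A[k,2].max(),A[k,2].min())
E
```

```text
[ 0.5161 -0.0431  0.2825] [[-0.9803 -0.1975 -0.0001]
 [-0.1975  0.9803 -0.0003]
 [ 0.0001 -0.0003 -1.    ]] [-0.4403 -0.5601 -3.7634]
eye local 105 [-0.0112 -0.0298  0.2002] [0.0044 0.0249 0.262 ] [-0.0035 -0.0035]
0.038 5 [0.0397 0.0007] 0.24879396431326575 0.24184114822962677
0.046 12 [ 0.0456 -0.0002] 0.24844379045174006 0.2274813332432118
0.054 7 [0.0535 0.0018] 0.23778422223825982 0.2174911755686488
0.062 10 [0.0619 0.0001] 0.23073694041262588 0.21719183451084065
0.070 9 [0.0708 0.0012] 0.2307060961324802 0.2226247552836275
0.078 6 [0.0778 0.0001] 0.23183143539466725 0.22513109842705728
0.086 9 [0.0851 0.0012] 0.23354184574316822 0.22490261883528828
0.094 11 [0.0939 0.0015] 0.23649841886880305 0.22673265886462352
0.102 7 [ 0.1025 -0.    ] 0.23522409279090423 0.2315446921968833
0.110 8 [0.1099 0.0002] 0.2362546358889201 0.22909417262920637
0.118 8 [ 0.1179 -0.0007] 0.23567451385452745 0.2285455426404704
0.126 6 [0.1252 0.0001] 0.23851752792750588 0.22897156781572814
```

View pics/s3.png

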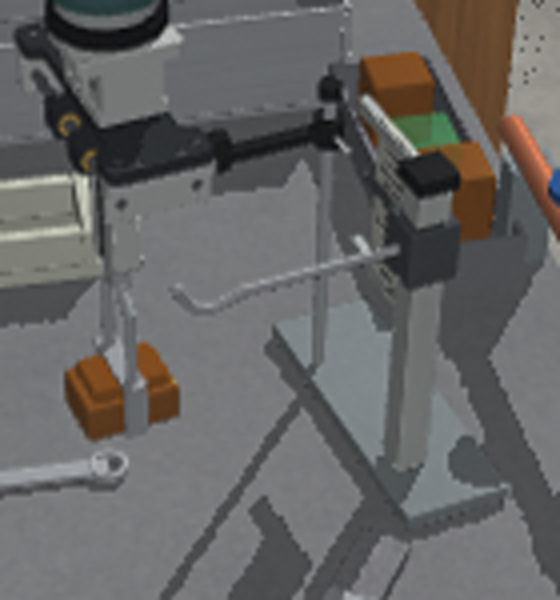

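The eye at (125,310) lines up with the hook, whose tip is at (178,292). I'll thread the eye on, then lower it most of the way.

play_rows(
  rows=[
    [[-0.005,0.001,0,0,0,0,0.01],[-0.013,0.002,0,0,0,0,0.01],[-0.023,0.002,0,0,0,0,0.01],[-0.033,0.002,0,0,0,0,0.01],[-0.043,0.002,0,0,0,0,0.01],[-0.053,0.002,0,0,0,0,0.01],[-0.061,0.002,0,0,0,0,0.01],[-0.065,0.002,0,0,0,0,0.01],[-0.065,0.002,0,0,0,0,0.01],[-0.065,0.002,0.003,0,0,0,0.01],[-0.065,0.002,0.008,0,0,0,0.01],[-0.065,0.002,0.013,0,0,0,0.01],[-0.065,0.002,0.018,0,0,0,0.01],[-0.065,0.002,0.023,0,0,0,0.01],[-0.065,0.002,0.026,0,0,0,0.01],[-0.065,0.002,0.028,0,0,0,0.01],[-0.065,0.002,0.028,0,0,0,0.01],[-0.065,0.002,0.028,0,0,0,0.01],[-0.065,0.002,0.028,0,0,0,0.01]],
  ],
)

```text
time: 7.35
tool_pos: [0.5799, -0.0275, 0.2548]
tcp_rot: [[-0.98, -0.198, 0.001], [-0.198, 0.98, -0.0], [-0.001, -0.0, -1.0]]
contact_force: [0.2, 0.6, -3.6]
opening: 0.0178
```

```bash
cat > st.py <<'E'
from h import *
import sys
np.set_printoptions(precision=4,suppress=True)
f=[]
for i in range(8):
    im,d=manip.get_image('side' if i%2 else 'top');s=manip.observe();f.append(s['contact_force'])
    if i%2: S=im,d
    else: T=im,d
print('F',np.mean(f,0),'sd',np.std(f,0),s['tool_pos'],s['tcp_rot'][:,1],s['opening'],s['time'],s['ft_torque'])
if len(sys.argv)>1: cv2.imwrite('pics/'+sys.argv[1],cv2.resize(S[0][130:280,260:400],None,fx=4,fy=4,interpolation=cv2.INTER_CUBIC)[:,:,::-1])
A,_=cloud('side',S[1])
def prt(A,x,y):
  a=np.radians(11.4);u=np.array([np.cos(a),np.sin(a)]);w=np.array([-u[1],u[0]]);O=np.array([.580,-.0295])
  L=(A[:,:2]-O)@np.c_[u,w]
  k=(L[:,0]>.04)&(L[:,0]<.11)&(abs(L[:,1])<.015)&(A[:,2]>.1)&(A[:,2]<.26);print('arm z',k.sum(),np.median(A[k,2]),'(dip =%.4f)'%(.2315-np.median(A[k,2])))
prt(A,0,0);A,_=cloud('top',T[1]);prt(A,0,0)
E
python3 st.py s4.png
```

```text
F [-0.0371  0.2211 -4.114 ] sd [0.5701 0.3431 0.4313] [ 0.5797 -0.0275  0.2545] [-0.1984  0.9801  0.0001] 0.017677993048299572 7.75 [ 0.0484 -0.0908 -0.0155]
arm z 67 0.23192711671617214 (dip =-0.0004)
arm z 0 nan (dip =nan)
  return _methods._mean(a, axis=axis, dtype=dtype,
  ret = ret.dtype.type(ret / rcount)
```

View pics/s4.png

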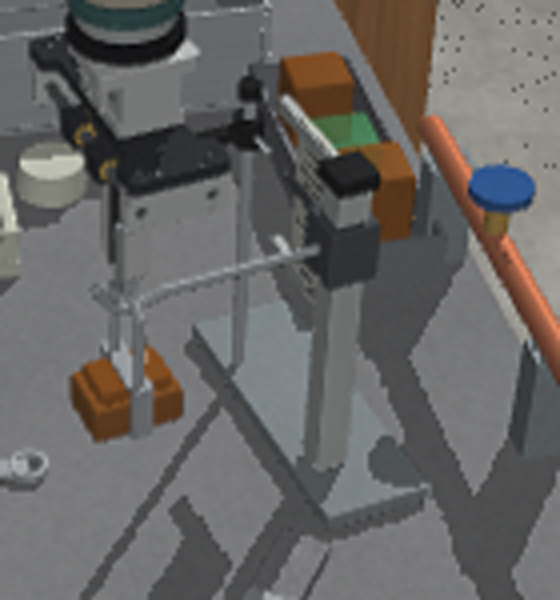

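The eye is threaded on the hook at (125,300), and the arm is still at its empty height. I'll lower slowly at 15 mm/s.

play_rows(
  rows=[
    [[0,0,0.001,0,0,0,0.01],[0,0,0.0025,0,0,0,0.01],[0,0,0.004,0,0,0,0.01],[0,0,0.0055,0,0,0,0.01],[0,0,0.007,0,0,0,0.01],[0,0,0.008,0,0,0,0.01],[0,0,0.009,0,0,0,0.01],[0,0,0.01,0,0,0,0.01],[0,0,0.011,0,0,0,0.01],[0,0,0.012,0,0,0,0.01],[0,0,0.013,0,0,0,0.01],[0,0,0.014,0,0,0,0.01],[0,0,0.015,0,0,0,0.01],[0,0,0.016,0,0,0,0.01],[0,0,0.017,0,0,0,0.01],[0,0,0.018,0,0,0,0.01],[0,0,0.019,0,0,0,0.01],[0,0,0.0195,0,0,0,0.01],[0,0,0.02,0,0,0,0.01],[0,0,0.02,0,0,0,0.01]],
  ],
)

```text
time: 9.42
tool_pos: [0.5798, -0.0275, 0.2344]
tcp_rot: [[-0.98, -0.199, 0.0], [-0.199, 0.98, 0.0], [-0.0, 0.0, -1.0]]
contact_force: [-0.4, -0.1, -3.5]
opening: 0.0181
```

```bash
python3 st.py 2>/dev/null
```

```text
F [ 0.0809 -0.0976 -2.6879] sd [0.473  0.3561 0.4298] [ 0.5798 -0.0275  0.2345] [-0.1985  0.9801  0.    ] 0.01789048283974702 9.8167 [0.0433 0.0493 0.0157]
arm z 66 0.2210173332260379 (dip =0.0105)
arm z 0 nan (dip =nan)
```

play_rows(
  rows=[
    [[0,0,0.0005,0,0,0,0.01],[0,0,0.0015,0,0,0,0.01],[0,0,0.003,0,0,0,0.01],[0,0,0.0045,0,0,0,0.01],[0,0,0.006,0,0,0,0.01],[0,0,0.0075,0,0,0,0.01],[0,0,0.009,0,0,0,0.01],[0,0,0.0105,0,0,0,0.01],[0,0,0.012,0,0,0,0.01],[0,0,0.0135,0,0,0,0.01],[0,0,0.015,0,0,0,0.01],[0,0,0.0165,0,0,0,0.01],[0,0,0.018,0,0,0,0.01],[0,0,0.0195,0,0,0,0.01],[0,0,0.021,0,0,0,0.01],[0,0,0.0225,0,0,0,0.01],[0,0,0.024,0,0,0,0.01],[0,0,0.0245,0,0,0,0.01],[0,0,0.025,0,0,0,0.01],[0,0,0.025,0,0,0,0.01]],
  ],
)

```text
time: 11.48
tool_pos: [0.5798, -0.0275, 0.2095]
tcp_rot: [[-0.98, -0.198, 0.0], [-0.198, 0.98, 0.0], [-0.0, -0.0, -1.0]]
contact_force: [0.2, -0.9, -0.6]
opening: 0.0174
```

```bash
python3 st.py 2>/dev/null;python3 st.py 2>/dev/null
```

```text
F [ 0.5192 -0.447  -0.8989] sd [0.4518 0.617  0.7498] [ 0.5798 -0.0275  0.2096] [-0.1985  0.9801 -0.    ] 0.018073276567838456 11.8833 [-0.0952 -0.1131 -0.0336]
arm z 67 0.19585557054244884 (dip =0.0356)
arm z 0 nan (dip =nan)
F [ 0.2523 -0.7359 -0.6677] sd [0.5817 0.5628 0.6486] [ 0.5798 -0.0275  0.2095] [-0.1984  0.9801 -0.    ] 0.017915576593001296 12.2833 [-0.0763 -0.0657  0.0187]
arm z 67 0.19654277771529832 (dip =0.0350)
arm z 0 nan (dip =nan)
```

play_rows(
  rows=[
    [[0,0,0.0005,0,0,0,0.01],[0,0,0.0015,0,0,0,0.01],[0,0,0.0025,0,0,0,0.01],[0,0,0.0035,0,0,0,0.01],[0,0,0.0045,0,0,0,0.01],[0,0,0.0055,0,0,0,0.01],[0,0,0.0065,0,0,0,0.01],[0,0,0.0075,0,0,0,0.01],[0,0,0.008,0,0,0,0.01],[0,0,0.0085,0,0,0,0.01],[0,0,0.0085,0,0,0,0.01]],
  ],
)

```text
time: 13.2
tool_pos: [0.5797, -0.0275, 0.2009]
tcp_rot: [[-0.98, -0.198, 0.0], [-0.198, 0.98, 0.0], [-0.0, 0.0, -1.0]]
contact_force: [1.8, -0.6, -0.0]
opening: 0.0177
```

```bash
sed -i 's/range(8)/range(24)/' st.py; python3 st.py 2>/dev/null
```

```text
F [ 0.4717 -0.4801 -0.3982] sd [0.4778 0.2652 0.5383] [ 0.5797 -0.0275  0.201 ] [-0.1985  0.9801  0.0001] 0.01821751365799201 14.4 [-0.0181 -0.0905 -0.0145]
arm z 65 0.18701476776229808 (dip =0.0445)
arm z 0 nan (dip =nan)
```

play_rows(
  rows=[
    [[0,0,0.0005,0,0,0,0.01],[0,0,0.001,0,0,0,0.01],[0,0,0.0015,0,0,0,0.01],[0,0,0.002,0,0,0,0.01],[0,0,0.0025,0,0,0,0.01],[0,0,0.003,0,0,0,0.01],[0,0,0.003,0,0,0,0.01],[0,0,0.003,0,0,0,0.01]],
  ],
)

```text
time: 15.07
tool_pos: [0.5798, -0.0275, 0.1979]
tcp_rot: [[-0.98, -0.198, 0.0], [-0.198, 0.98, 0.0], [-0.0, 0.0, -1.0]]
contact_force: [0.8, -0.6, -0.2]
opening: 0.0177
```

```bash
sed -i 's/range(24)/range(40)/' st.py; python3 st.py 2>/dev/null
```

```text
F [ 0.5687 -0.5597  0.212 ] sd [0.3823 0.5453 0.4759] [ 0.5797 -0.0275  0.198 ] [-0.1985  0.9801  0.0001] 0.0178886313188333 17.0667 [-0.1002 -0.1408 -0.0308]
arm z 63 0.18447464924463433 (dip =0.0470)
arm z 0 nan (dip =nan)
```

The vertical force is balanced, with an estimated residual of about 1 mm or less. The lateral reading shows the eye sitting slightly to +y and forward of the saddle, so I'll ease it over before release.

play_rows(
  rows=[
    [[0,-0.0005,0,0,0,0,0.01],[-0.0005,-0.001,0,0,0,0,0.01],[-0.001,-0.0015,0,0,0,0,0.01],[-0.001,-0.002,0,0,0,0,0.01],[-0.001,-0.002,0,0,0,0,0.01],[-0.001,-0.002,0,0,0,0,0.01],[-0.001,-0.002,0,0,0,0,0.01]],
  ],
)

```text
time: 17.65
tool_pos: [0.5805, -0.0289, 0.1978]
tcp_rot: [[-0.98, -0.199, -0.001], [-0.199, 0.98, 0.001], [0.001, 0.001, -1.0]]
contact_force: [-1.9, 1.2, -0.6]
opening: 0.0175
```

```bash
sed -i 's/range(40)/range(30)/' st.py; python3 st.py s5.png 2>/dev/null
```

```text
F [-1.6886  1.8159 -0.198 ] sd [0.4727 0.6508 0.4559] [ 0.581  -0.0291  0.1979] [-0.1985  0.9801  0.0003] 0.01789311450234393 19.15 [0.5667 0.3857 0.0372]
arm z 64 0.18591081177504493 (dip =0.0456)
arm z 0 nan (dip =nan)
```

View pics/s5.png

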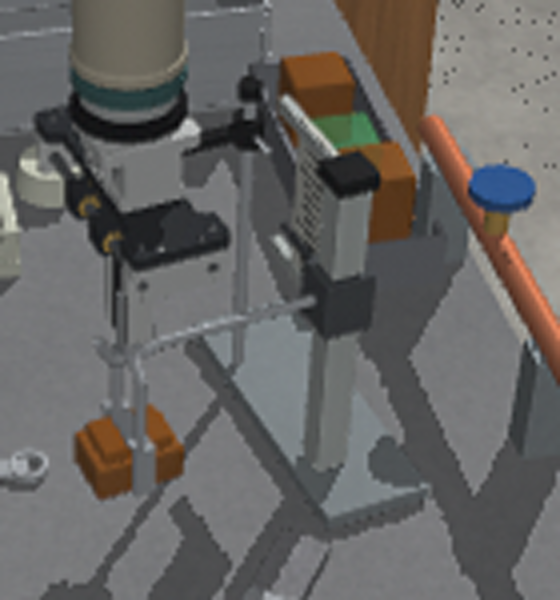

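Sliding friction resisted the shift, and the lateral force reversed. The zero lies about a quarter of the way along, so I'll go back three quarters.

play_rows(
  rows=[
    [[0.0003,0.0005,0,0,0,0,0.01],[0.0005,0.001,0,0,0,0,0.01],[0.0007,0.0014,0,0,0,0,0.01],[0.0007,0.0014,0,0,0,0,0.01],[0.0007,0.0014,0,0,0,0,0.01],[0.0007,0.0014,0,0,0,0,0.01]],
  ],
)

```text
time: 19.65
tool_pos: [0.5809, -0.0288, 0.1983]
tcp_rot: [[-0.98, -0.198, 0.002], [-0.198, 0.98, -0.001], [-0.001, -0.002, -1.0]]
contact_force: [0.5, -0.9, -0.2]
opening: 0.0175
```

```bash
sed -i 's/range(30)/range(20)/' st.py; python3 st.py 2>/dev/null
```

```text
F [ 2.3007 -3.0131  0.1455] sd [0.9481 0.9975 0.4211] [ 0.5807 -0.0285  0.1981] [-0.1985  0.9801 -0.001 ] 0.017974915476136156 20.65 [-0.8585 -0.68   -0.0237]
arm z 65 0.1858970537704093 (dip =0.0456)
arm z 0 nan (dip =nan)
```

```bash
python3 - <<'E'
from h import *
np.set_printoptions(precision=4,suppress=True)
for i in range(10):
    manip.get_image('side');s=manip.observe();print(s['contact_force'],s['tool_pos'],s['ft_torque'],s['tcp_rot'][:,2])
print(manip.observe()['joint_velocities'])
E
```

```text
[ 2.756  -4.4057  1.0152] [ 0.5807 -0.0285  0.1982] [-0.8616 -0.7122 -0.0403] [ 0.0013 -0.0008 -1.    ]
[ 3.4334 -3.8669 -0.6138] [ 0.5807 -0.0285  0.1981] [-0.8618 -0.6395  0.0549] [ 0.0013 -0.0008 -1.    ]
[ 3.7826 -3.3295  0.0085] [ 0.5807 -0.0285  0.1982] [-0.8295 -0.7086  0.0331] [ 0.0014 -0.0008 -1.    ]
[ 3.0668 -3.9394 -0.6973] [ 0.5807 -0.0285  0.1982] [-0.8616 -0.6624  0.0529] [ 0.0013 -0.0008 -1.    ]
[ 3.4621 -4.911   0.6647] [ 0.5807 -0.0285  0.1982] [-0.8639 -0.683   0.0228] [ 0.0013 -0.0008 -1.    ]
[ 3.8066 -4.5051 -0.2692] [ 0.5807 -0.0285  0.1981] [-0.814  -0.7298 -0.0212] [ 0.0013 -0.0008 -1.    ]
[ 2.7548 -3.7105  0.2738] [ 0.5807 -0.0285  0.1982] [-0.8345 -0.7268  0.0447] [ 0.0013 -0.0008 -1.    ]
[ 2.703  -4.0445  0.0779] [ 0.5807 -0.0285  0.1981] [-0.9052 -0.6878  0.0467] [ 0.0013 -0.0008 -1.    ]
[ 3.7173 -3.9556  0.8282] [ 0.5807 -0.0285  0.1981] [-0.8693 -0.7161  0.019 ] [ 0.0013 -0.0008 -1.    ]
[ 2.6205 -4.4052  0.3145] [ 0.5807 -0.0285  0.1981] [-0.8239 -0.676   0.0752] [ 0.0013 -0.0008 -1.    ]
[ 0.0001 -0.0015  0.0006  0.0002  0.0014  0.0002]
```

A steady 5 N sideways resists a 0.6 mm servo offset, so the eye is stuck by friction. Commanding the pose the arm is actually in should relieve it.

play_rows(
  rows=[
    [[-0.0005,-0.0007,0,0,0,0,0.01],[-0.0005,-0.0007,0,0,0,0,0.01],[-0.0005,-0.0007,0,0,0,0,0.01],[-0.0005,-0.0007,0,0,0,0,0.01],[-0.0005,-0.0007,0,0,0,0,0.01],[-0.0005,-0.0007,0,0,0,0,0.01],[-0.0005,-0.0007,0,0,0,0,0.01],[-0.0005,-0.0007,0,0,0,0,0.01],[-0.0005,-0.0007,0,0,0,0,0.01],[-0.0005,-0.0007,0,0,0,0,0.01]],
  ],
)

```text
time: 21.98
tool_pos: [0.5808, -0.0285, 0.198]
tcp_rot: [[-0.98, -0.198, 0.0], [-0.198, 0.98, 0.0], [-0.0, 0.0, -1.0]]
contact_force: [3.1, -3.6, 0.1]
opening: 0.0178
```

```bash
python3 - <<'E'
from h import *
np.set_printoptions(precision=4,suppress=True)
f=[]
for i in range(8):
    manip.get_image('side');s=manip.observe();f.append(np.r_[s['contact_force'],s['tool_pos'],s['ft_torque']])
print(np.array(f)[[0,3,7]],np.mean(f,0))
E
```

```text
[[ 2.9134 -2.5223 -0.704   0.5808 -0.0285  0.198  -0.6048 -0.5791 -0.0313]
 [ 2.1781 -2.6621  0.3236  0.5807 -0.0286  0.198  -0.5921 -0.5243 -0.0226]
 [ 2.6896 -1.6249  0.5057  0.5807 -0.0285  0.198  -0.5079 -0.5264  0.0419]] [ 2.3491 -2.6167 -0.039   0.5808 -0.0286  0.198  -0.5806 -0.547   0.0146]
```

play_rows(
  rows=[
    [[0,0,0,0,0,0,0.01],[0,0,0,0,0,0,0.01],[0,0,0,0,0,0,0.01],[0,0,0,0,0,0,0.01],[0,0,0,0,0,0,0.01],[0,0,0,0,0,0,0.01],[0,0,0,0,0,0,0.01],[0,0,0,0,0,0,0.01],[0,0,0,0,0,0,0.01],[0,0,0,0,0,0,0.01],[0,0,0,0,0,0,0.01],[0,0,0,0,0,0,0.01],[0,0,0,0,0,0,0.01],[0,0,0,0,0,0,0.01],[0,0,0,0,0,0,0.01],[0,0,0,0,0,0,0.01],[0,0,0,0,0,0,0.01],[0,0,0,0,0,0,0.01]],
  ],
)

```text
time: 23.88
tool_pos: [0.5808, -0.0286, 0.198]
tcp_rot: [[-0.98, -0.198, 0.0], [-0.198, 0.98, 0.0], [-0.0, 0.0, -1.0]]
contact_force: [2.5, -2.6, 0.4]
opening: 0.0179
```

```bash
python3 - <<'E'
from h import *
np.set_printoptions(precision=4,suppress=True)
f=[]
for i in range(8):
    manip.get_image('side');s=manip.observe();f.append(np.r_[s['contact_force'],s['tool_pos'],s['ft_torque']])
print(np.mean(f,0),s['time'])
E
```

```text
[ 2.3415 -2.3639  0.0706  0.5807 -0.0286  0.198  -0.4374 -0.5228 -0.0054] 24.2833
```

play_rows(
  rows=[
    [[-0.0003,-0.0004,0,0,0,0,0.01],[-0.0003,-0.0004,0,0,0,0,0.01],[-0.0003,-0.0004,0,0,0,0,0.01],[-0.0003,-0.0004,0,0,0,0,0.01],[-0.0003,-0.0004,0,0,0,0,0.01],[-0.0003,-0.0004,0,0,0,0,0.01],[-0.0003,-0.0004,0,0,0,0,0.01],[-0.0003,-0.0004,0,0,0,0,0.01],[-0.0003,-0.0004,0,0,0,0,0.01],[-0.0003,-0.0004,0,0,0,0,0.01],[-0.0003,-0.0004,0,0,0,0,0.01],[-0.0003,-0.0004,0,0,0,0,0.01]],
  ],
)

```text
time: 25.28
tool_pos: [0.5809, -0.0287, 0.1979]
tcp_rot: [[-0.98, -0.198, -0.001], [-0.198, 0.98, 0.001], [0.0, 0.001, -1.0]]
contact_force: [1.3, -0.3, 0.0]
opening: 0.018
```

play_rows(
  rows=[
    [[0,0,0,0,0,0,0.01],[0,0,0,0,0,0,0.01]],
  ],
)

```text
time: 25.45
tool_pos: [0.5809, -0.0288, 0.1979]
tcp_rot: [[-0.98, -0.198, -0.0], [-0.198, 0.98, 0.001], [0.0, 0.001, -1.0]]
contact_force: [1.1, 0.8, -0.2]
opening: 0.0178
```

play_rows(
  rows=[
    [[0,0,0,0,0,0,0.01],[0,0,0,0,0,0,0.01]],
  ],
)

```text
time: 25.62
tool_pos: [0.5809, -0.0288, 0.1979]
tcp_rot: [[-0.98, -0.198, -0.001], [-0.198, 0.98, 0.0], [0.0, 0.001, -1.0]]
contact_force: [-0.5, 0.0, 0.2]
opening: 0.0178
```

All force components are near zero, and the averaged Fz is about 0. I'll release gently.

play_rows(
  rows=[
    [[0,0,0,0,0,0,0.017],[0,0,0,0,0,0,0.018],[0,0,0,0,0,0,0.019],[0,0,0,0,0,0,0.021],[0,0,0,0,0,0,0.024],[0,0,0,0,0,0,0.028],[0,0,0,0,0,0,0.033],[0,0,0,0,0,0,0.038],[0,0,0,0,0,0,0.042],[0,0,0,0,0,0,0.045],[0,0,0,0,0,0,0.045],[0,0,0,0,0,0,0.045]],
  ],
  grip_force=5,
)

```text
time: 26.62
tool_pos: [0.5811, -0.029, 0.198]
tcp_rot: [[-0.98, -0.198, 0.0], [-0.198, 0.98, 0.0], [-0.0, 0.0, -1.0]]
contact_force: [0.5, -0.4, 0.2]
opening: 0.0449
```

```bash
sed -i 's/range(20)/range(2)/' st.py; python3 st.py s6.png 2>/dev/null
```

```text
F [-0.548  -0.1289  0.2551] sd [0.5025 0.1381 0.1261] [ 0.5812 -0.029   0.198 ] [-0.1985  0.9801  0.0001] 0.045325018744430574 26.7167 [ 0.0822 -0.0007  0.0053]
arm z 64 0.18565044517928453 (dip =0.0458)
arm z 0 nan (dip =nan)
```

View pics/s6.png

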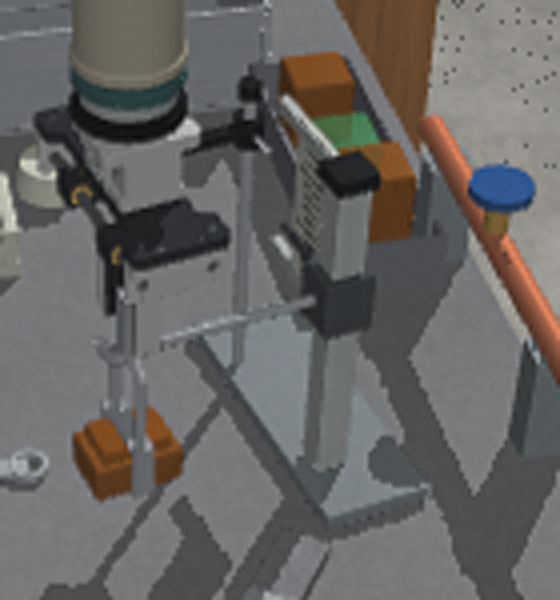

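It is let go and hanging still, with a dip of about 45.8 mm at the same height as before release. I'll back straight up, wait, then shut the fingers.

play_rows(
  rows=[
    [[0,0,-0.003,0,0,0,0.045],[0,0,-0.008,0,0,0,0.045],[0,0,-0.015,0,0,0,0.045],[0,0,-0.023,0,0,0,0.045],[0,0,-0.033,0,0,0,0.045],[0,0,-0.045,0,0,0,0.045],[0,0,-0.06,0,0,0,0.045],[0,0,-0.075,0,0,0,0.045],[0,0,-0.095,0,0,0,0.045],[0,0,-0.115,0,0,0,0.045],[0,0,-0.135,0,0,0,0.045],[0,0,-0.142,0,0,0,0.045],[0,0,-0.142,0,0,0,0],[0,0,-0.142,0,0,0,0],[0,0,-0.142,0,0,0,0],[0,0,-0.142,0,0,0,0],[0,0,-0.142,0,0,0,0],[0,0,-0.142,0,0,0,0],[0,0,-0.142,0,0,0,0],[0,0,-0.142,0,0,0,0]],
  ],
)

```text
time: 28.38
tool_pos: [0.5811, -0.029, 0.3397]
tcp_rot: [[-0.98, -0.198, -0.0], [-0.198, 0.98, 0.0], [0.0, 0.0, -1.0]]
contact_force: [0.6, 0.6, 0.1]
opening: 0.0002
```

```bash
cat > mk.py <<'E'
from h import *
import sys
np.set_printoptions(precision=4,suppress=True)
im,d=snap('side');it,dt=snap('top');s=manip.observe();R=s['tcp_rot'];print(s['tool_pos'],s['time'],s['contact_force'])
a=np.radians(11.4);u=np.array([np.cos(a),np.sin(a)]);w=np.array([-u[1],u[0]]);O=np.array([.580,-.0295])
for nm,D in(('side',d),('top',dt)):
    A,uv=cloud(nm,D);L=(A[:,:2]-O)@np.c_[u,w];Z=A[:,2]
    def q(t,k):
        if k.sum(): B=np.c_[L[k],Z[k]];print(nm,t,k.sum(),'mean',B.mean(0),'min',B.min(0),'max',B.max(0),'med z %.4f'%np.median(Z[k]))
    q('arm',(L[:,0]>.04)&(L[:,0]<.11)&(abs(L[:,1])<.015)&(Z>.1)&(Z<.26))
    q('casting',(abs(L[:,0])<.04)&(abs(L[:,1])<.04)&(Z>.03)&(Z<.24))
    q('tabtop',(abs(L[:,0]-.063)<.014)&(abs(L[:,1]-.131)<.014)&(Z>.17)&(Z<.275))
    q('marker@rod',(abs(L[:,0]-.12)<.02)&(abs(L[:,1]-.131)<.006)&(Z>.15)&(Z<.29))
    q('pointer',(abs(L[:,0]-.15)<.016)&(abs(L[:,1]-.065)<.025)&(Z>.15)&(Z<.29))
    q('blade',(abs(L[:,0]-.15)<.018)&(abs(L[:,1]-.112)<.014)&(Z>.13)&(Z<.285))
print('to tab: tool shift',R.T@(np.array([.6165,.111,.30])-s['tool_pos']))
a=cv2.resize(im[120:280,280:380],(500,600)[::1] if 0 else (375,600),interpolation=cv2.INTER_CUBIC)
b=cv2.resize(it[100:220,205:290],(425,600),interpolation=cv2.INTER_CUBIC)
cv2.imwrite('pics/'+sys.argv[1],np.hstack([a,b])[:,:,::-1])
E
python3 mk.py m1.png
```

```text
[ 0.5811 -0.029   0.3399] 28.4833 [-0.245  -0.6462  0.1394]
side arm 64 mean [0.0751 0.0001 0.1852] min [ 0.0402 -0.0045  0.1782] max [0.1091 0.0057 0.1894] med z 0.1851
side casting 722 mean [-0.006  -0.008   0.1273] min [-0.0391 -0.0321  0.067 ] max [0.0387 0.0333 0.2374] med z 0.1087
side tabtop 22 mean [0.0692 0.1256 0.2503] min [0.0562 0.1211 0.2375] max [0.0761 0.133  0.2666] med z 0.2497
side marker@rod 47 mean [0.121  0.1295 0.2503] min [0.1004 0.1251 0.2428] max [0.1398 0.1367 0.2561] med z 0.2512
side pointer 23 mean [0.1629 0.0664 0.1848] min [0.1595 0.0478 0.1769] max [0.1657 0.0899 0.1908] med z 0.1849
side blade 83 mean [0.1488 0.1214 0.2397] min [0.1339 0.0995 0.1322] max [0.1597 0.1259 0.2829] med z 0.2487
top casting 358 mean [-0.0145  0.0019  0.1153] min [-0.0342 -0.0288  0.0722] max [0.0152 0.0305 0.2027] med z 0.1082
top tabtop 52 mean [0.0643 0.1327 0.2651] min [0.0565 0.1243 0.2406] max [0.0763 0.1393 0.2702] med z 0.2663
top marker@rod 102 mean [0.1197 0.1307 0.2515] min [0.1    0.125  0.2431] max [0.14   0.1367 0.2552] med z 0.2516
top blade 48 mean [0.1497 0.1224 0.254 ] min [0.132  0.1159 0.1944] max [0.1629 0.1259 0.2827] med z 0.2560
to tab: tool shift [-0.0625  0.1301  0.0399]
```

View pics/m1.png

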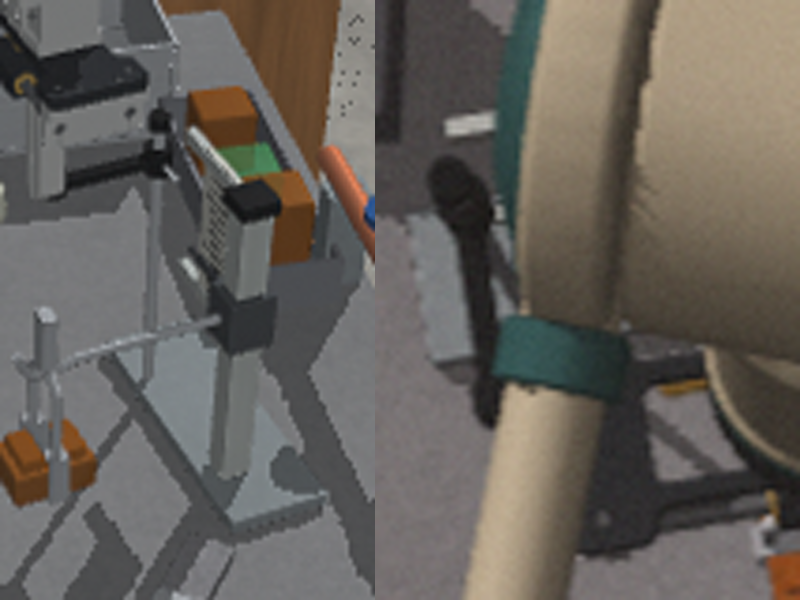

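The casting hangs at rest and the marker is untouched. I'll move over the tab with the fingers shut and start pushing down.

play_rows(
  rows=[
    [[-0.006,0.012,0,0,0,0,0],[-0.018,0.037,0,0,0,0,0],[-0.032,0.067,0,0,0,0,0],[-0.046,0.097,0,0,0,0,0],[-0.058,0.121,0.01,0,0,0,0],[-0.0625,0.1305,0.03,0,0,0,0],[-0.0625,0.1305,0.05,0,0,0,0],[-0.0625,0.1305,0.062,0,0,0,0],[-0.0625,0.1305,0.068,0,0,0,0],[-0.0625,0.1305,0.072,0,0,0,0],[-0.0625,0.1305,0.077,0,0,0,0],[-0.0625,0.1305,0.082,0,0,0,0],[-0.0625,0.1305,0.087,0,0,0,0],[-0.0625,0.1305,0.092,0,0,0,0],[-0.0625,0.1305,0.097,0,0,0,0],[-0.0625,0.1305,0.1,0,0,0,0],[-0.0625,0.1305,0.1,0,0,0,0]],
  ],
)

```text
time: 29.9
tool_pos: [0.6166, 0.1111, 0.2393]
tcp_rot: [[-0.98, -0.198, -0.0], [-0.198, 0.98, -0.0], [0.0, -0.0, -1.0]]
contact_force: [-1.2, -0.1, 0.7]
opening: 0.0003
```

```bash
python3 mk.py m2.png; python3 - <<'E'
from h import *
np.set_printoptions(precision=4,suppress=True)
d=np.load('side1.npz')['d']
a=np.radians(11.4);u=np.array([np.cos(a),np.sin(a)]);w=np.array([-u[1],u[0]]);O=np.array([.580,-.0295])
A,_=cloud('side',d);L=(A[:,:2]-O)@np.c_[u,w];Z=A[:,2]
k=(abs(L[:,0]-.15)<.016)&(abs(L[:,1]-.065)<.025)&(Z>.15)&(Z<.29);B=np.c_[L,Z][k];print('initial pointer region',B[::2])
E
```

```text
[0.6165 0.1107 0.2396] 30.0 [ 0.0066 -0.0349  1.2877]
side arm 63 mean [ 0.0756 -0.      0.1853] min [ 0.0413 -0.0073  0.1799] max [0.1081 0.0078 0.1902] med z 0.1853
side casting 721 mean [-0.0059 -0.0079  0.1271] min [-0.0395 -0.0328  0.0657] max [0.0392 0.0344 0.2368] med z 0.1087
side tabtop 134 mean [0.0596 0.1259 0.2445] min [0.0509 0.1178 0.2124] max [0.0759 0.1424 0.2743] med z 0.2438
side marker@rod 47 mean [0.12   0.1299 0.2239] min [0.1005 0.1252 0.2169] max [0.1397 0.1361 0.2345] med z 0.2247
side pointer 21 mean [0.1623 0.0644 0.186 ] min [0.1589 0.0437 0.178 ] max [0.1644 0.084  0.1916] med z 0.1864
side blade 70 mean [0.149  0.1209 0.2216] min [0.1338 0.1019 0.1367] max [0.1614 0.126  0.2842] med z 0.2239
top arm 99 mean [0.0744 0.0013 0.1852] min [ 0.04   -0.0027  0.1812] max [0.1081 0.0052 0.1892] med z 0.1854
top casting 598 mean [-0.0025  0.0019  0.1325] min [-0.0344 -0.0288  0.0697] max [0.0388 0.0304 0.2357] med z 0.1090
top pointer 24 mean [0.1652 0.0636 0.1835] min [0.1645 0.0416 0.1787] max [0.166  0.0899 0.1894] med z 0.1826
top blade 3 mean [0.155  0.0998 0.2201] min [0.154  0.0988 0.2191] max [0.1567 0.1013 0.2207] med z 0.2205
to tab: tool shift [-0.      0.0002 -0.0604]
initial pointer region [[0.1599 0.0833 0.234 ]
 [0.1609 0.0786 0.2332]
 [0.1643 0.0725 0.2363]
 [0.1624 0.0688 0.2357]
 [0.1631 0.0696 0.2313]
 [0.1616 0.0665 0.2302]
 [0.1637 0.0583 0.2351]
 [0.1631 0.0628 0.2286]
 [0.1619 0.0602 0.2271]
 [0.1625 0.0494 0.2343]
 [0.165  0.0593 0.2232]]
```

View pics/m2.png

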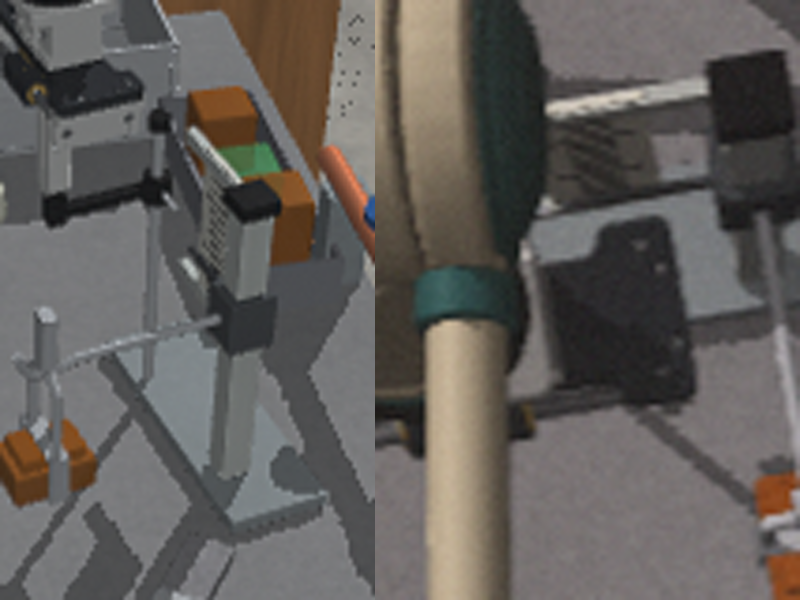

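The marker moves with the tool (27 mm so far) and the pointer is at about 0.182 m. The tab top needs to be at 0.202, so 37 mm remain.

play_rows(
  rows=[
    [[0,0,0.003,0,0,0,0],[0,0,0.007,0,0,0,0],[0,0,0.011,0,0,0,0],[0,0,0.015,0,0,0,0],[0,0,0.019,0,0,0,0],[0,0,0.023,0,0,0,0],[0,0,0.027,0,0,0,0],[0,0,0.03,0,0,0,0],[0,0,0.033,0,0,0,0],[0,0,0.035,0,0,0,0],[0,0,0.0365,0,0,0,0],[0,0,0.037,0,0,0,0],[0,0,0.037,0,0,0,0],[0,0,0.037,0,0,0,0]],
  ],
)

```text
time: 31.17
tool_pos: [0.6162, 0.1118, 0.2028]
tcp_rot: [[-0.98, -0.198, -0.001], [-0.198, 0.98, 0.001], [0.0, 0.001, -1.0]]
contact_force: [0.3, -0.0, 0.8]
opening: 0.0007
```

```bash
python3 mk.py m3.png
```

```text
[0.6162 0.1118 0.2028] 31.2667 [0.0508 0.1146 0.7915]
side arm 63 mean [ 0.0756 -0.      0.1853] min [ 0.0423 -0.0079  0.1789] max [0.1093 0.0067 0.1933] med z 0.1853
side casting 722 mean [-0.0059 -0.008   0.1272] min [-0.0392 -0.0332  0.0639] max [0.04  0.036 0.237] med z 0.1089
side tabtop 176 mean [0.0584 0.1261 0.2199] min [0.0492 0.1171 0.1741] max [0.0768 0.1416 0.2742] med z 0.2218
side marker@rod 46 mean [0.1207 0.1293 0.1866] min [0.1    0.1251 0.1783] max [0.1399 0.1367 0.1947] med z 0.1873
side pointer 24 mean [0.1627 0.0667 0.1853] min [0.1607 0.0456 0.1815] max [0.1659 0.0888 0.1888] med z 0.1852
side blade 61 mean [0.1497 0.1214 0.199 ] min [0.1353 0.1015 0.1322] max [0.1597 0.1258 0.2846] med z 0.1878
top arm 100 mean [0.0742 0.0013 0.1853] min [ 0.0407 -0.0028  0.1798] max [0.1095 0.0052 0.1891] med z 0.1855
top casting 599 mean [-0.0025  0.002   0.1325] min [-0.0343 -0.0289  0.0662] max [0.039  0.0304 0.2356] med z 0.1090
top pointer 23 mean [0.1652 0.0618 0.1839] min [0.1644 0.0417 0.1765] max [0.1659 0.0899 0.1893] med z 0.1838
to tab: tool shift [-0.0001 -0.0008 -0.0972]
```

View pics/m3.png

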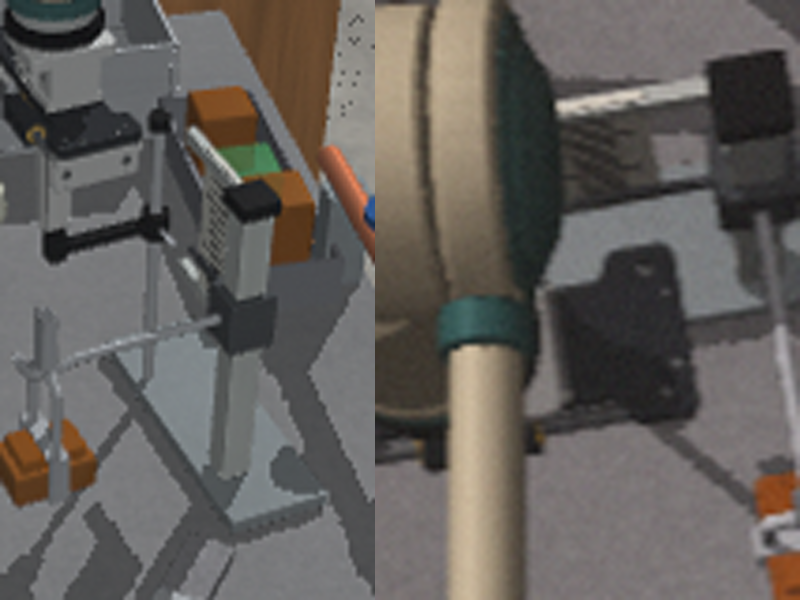

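Blade ≈ 0.1828 and pointer ≈ 0.182, so they are level. I'll retract straight up, do a final check and hand in.

play_rows(
  rows=[
    [[0,0,-0.005,0,0,0,0],[0,0,-0.02,0,0,0,0],[0,0,-0.04,0,0,0,0],[0,0,-0.07,0,0,0,0],[0,0,-0.1,0,0,0,0],[0,0,-0.13,0,0,0,0],[0,0,-0.15,0,0,0,0],[0,0,-0.15,0,0,0,0],[0,0,-0.15,0,0,0,0],[0,0,-0.15,0,0,0,0]],
  ],
)

```text
time: 32.1
tool_pos: [0.6158, 0.1114, 0.3515]
tcp_rot: [[-0.98, -0.199, -0.003], [-0.199, 0.98, 0.0], [0.002, 0.001, -1.0]]
contact_force: [-0.1, 0.9, -1.3]
opening: 0.0006
```

```bash
python3 mk.py m4.png; python3 - <<'E'
from h import *
im,d=snap('side')
a=np.radians(11.4);u=np.array([np.cos(a),np.sin(a)]);w=np.array([-u[1],u[0]]);O=np.array([.580,-.0295])
for nm,D in(('before',np.load('side1.npz')['d']),('now',d)):
    A,_=cloud('side',D);L=(A[:,:2]-O)@np.c_[u,w];Z=A[:,2]
    for t,lo,hi in(('pointer',.07,.092),('blade',.094,.117)):
        k=(L[:,1]>lo)&(L[:,1]<hi)&(L[:,0]>.135)&(L[:,0]<.166)&(Z>.16)&(Z<.27);print(nm,t,k.sum(),np.median(Z[k]) if k.any() else '')
E
```

```text
[0.6156 0.1114 0.3508] 32.2 [-0.0042 -0.5585 -0.5264]
side arm 65 mean [ 0.0755 -0.0001  0.1853] min [ 0.0404 -0.0053  0.1762] max [0.1092 0.0072 0.1921] med z 0.1850
side casting 721 mean [-0.0059 -0.0079  0.1269] min [-0.0386 -0.0332  0.0659] max [0.0391 0.0325 0.2377] med z 0.1084
side tabtop 75 mean [0.0616 0.1275 0.1927] min [0.0527 0.118  0.1736] max [0.0763 0.1388 0.208 ] med z 0.1921
side marker@rod 47 mean [0.1193 0.13   0.1863] min [0.1004 0.125  0.1771] max [0.1398 0.1366 0.1919] med z 0.1876
side pointer 24 mean [0.1626 0.0666 0.1854] min [0.1589 0.046  0.1797] max [0.1659 0.0888 0.1917] med z 0.1864
side blade 70 mean [0.148  0.122  0.2011] min [0.132  0.1049 0.1302] max [0.1591 0.126  0.2849] med z 0.1901
top arm 100 mean [0.0742 0.0013 0.1853] min [ 0.0404 -0.0027  0.1807] max [0.1089 0.0053 0.1897] med z 0.1855
top casting 599 mean [-0.0026  0.0019  0.1323] min [-0.0342 -0.0288  0.0722] max [0.0391 0.0304 0.2353] med z 0.1090
top tabtop 69 mean [0.0642 0.13   0.1981] min [0.0569 0.1229 0.1766] max [0.0768 0.1389 0.2063] med z 0.2019
top marker@rod 6 mean [0.1099 0.1305 0.1878] min [0.1085 0.1251 0.1833] max [0.1111 0.1363 0.1894] med z 0.1891
top pointer 3 mean [0.1648 0.0427 0.1855] min [0.1639 0.0417 0.1841] max [0.1659 0.0444 0.1868] med z 0.1855
to tab: tool shift [-0.001  -0.0006  0.0508]
before pointer 7 0.23316838653042407
before blade 9 0.24745942604274393
now pointer 10 0.183266049355697
now blade 10 0.18637431806659305
```

```bash
python3 -c "
from cell import manip
print(manip.finish_job())"
```

```text
the job is handed in; nothing more can be done
None
```

The casting is hanging by its eye on the sprung hook, let go and at rest, and the marker has been slid down level with the pointer. I handed the job in at about 32 s of the 72 s allowed; no verdict was reported.

- **Hanging:** I lowered the block at 18 mm/s or less until the wrist carried almost nothing, then let go. The hook stayed 46 mm down after release, and every later picture showed the same, with no bobbing.
- **Marker:** I only moved it after the fingers were clear of the block and the hook was still. I pushed it down about 64 mm with shut fingers.
- **Level check:** The pointer works out at about 0.182 m. The blade is at about 0.183 m, from the tool height and from how far the marker moved. A direct but noisy depth reading put the blade 3 mm above the pointer; that disagrees slightly, but is still within the 5 mm allowed.
- **Awkward moment:** Before letting go, my attempt to centre the eye made it stick on the hook, with a sideways force of about 5 N. I eased that back to near zero before opening the fingers.
- **Not checked:** I kept clear of the other things on the bench but did not measure their positions again at the end.

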